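Lock the switch box in its jig and hold its cover over the screw holes

ROBOT

A 7-joint arm with a two-finger parallel gripper is mounted at the origin on the work surface. World frame = base frame: x ahead of the robot, y to its left, z up, the work surface at z = 0. Lengths are in m, angles in rad, forces in N, time in s.
With the tool pointing down it reaches from about 0.4 to 0.9 m from the base axis. Payload 5.5 kg.
Tool frame: the origin (TCP) lies at the very end of the fingers, on their centre line; the grasp point (between the pads) lies 19 mm behind it; z points along the fingers, y is the line along which they close (so a half turn about z gives the same grasp; the last joint's range is limited). The gripper opens to 85 mm and grips with 20 to 120 N. Pads are 22 mm wide; open, the fingers measure 114 mm over their backs; the gripper's body (76 mm by 85 mm) begins 54 mm behind the grasp point. The pads swing forward as they close: fully open they stand 13 mm farther back than shut.
Start: joints at [-1.06, 0.501, -0.427, 1.55, 0.221, 1.138, -0.21], TCP at [0.159, 0.63, 0.231] pointing down, gripper open.
Joint ranges: [-2.88, 2.88], [-0.31, 2.03], [-1.54, 1.56], [0.2, 2.42], [-1.41, 4.55], [0.19, 2.02], [-2.57, 2.57]. Speed limits (rad/s): [2.57, 2.57, 3.14, 3.14, 3.14, 3.14, 3.14].

INTERFACE

Orientations are given as a unit quaternion [x, y, z, w].
In Python, from bench import * gives the robot as it stands. The module is installed in compiled form; this text tells all that it offers.
- The arm moves only by the tool play_rows, never from a script. Its argument "targets" is a list of rows, each a list of 2 entries, a list of its own where there are three numbers: the shift along the tool's x, y, z each as a share of 50 cm, from -1 to 1, then the turn, a rotation vector about the tool's x, y, z each as a share of 60 degrees, from -1 to 1. In form: [[[dx, dy, dz], [rx, ry, rz]], ...]. A call has 1 to 20 rows; each row is the pose to reach, as a shift and turn from the pose commanded when the call began, along the tool's axes at that moment; what a row does not reach only later rows make up. A row lasts 1/8 s, in which the tool goes at most 62.5 mm and 10.7 degrees, less where a joint would pass 70% of its speed; a pose out of reach is approached as far as the arm can. A call with a number of a shift or a turn outside -1 to 1 is refused whole. A call with a gripper value outside its range is refused whole. "fingers" is the closure, from 0 (fully open) to 1 (shut), set as the call begins (left out, the last holds). The fingers move at their own pace and stop on an object; "newtons" is the grip in N (left out, the last holds). Time passes only in rows, so rows that repeat a pose let the fingers close. It gives the time, the measured TCP pose, the force, the opening and the grip force at its end, in the units of the state.
- sense(): the state, without advancing time (a new reading comes with each control period).
- camera(name): name is "scene" or "top"; returns a dict with "frame" (400x640x3 uint8, red, green, blue), "depth" (400x640 float32, m along the optical axis (not along the pixel's ray), 0 where there is no reading), "camera_matrix" (3x3 intrinsics, pixels), "pose" (4x4, takes a point from camera to world coordinates). Camera axes: x right, y down, z forward; pixel columns grow to the right and rows downward; lengths in m; the calibration is good to about 2 mm. A picture is of the moment at which its call begins.
- sign_off(): hands the job in; it is judged then, once.
The state is a dict: "clock": time; "qpos": joint angles; "qd": joint speeds; "joint_efforts": joint torques, N m; "position": TCP position; "orientation": TCP orientation; "force": force on the tool from outside, world axes, zero at the start; "wrist_torque": the same for the moment, N m; "opening": finger opening in m; "gripper_force": force on a finger pad.
Only numpy, scipy, OpenCV 4.12 (cv2) and the standard library are available. Lean on these libraries where they do the work, as an engineer would, in place of code of your own. Each camera call takes 0.05 s, during which the arm holds its last target. There are 200 camera calls.

TASK

Slide the steel barrel bolt of the plywood jig fully home into the keeper on the switch box, then pick up the aluminium cover plate by its handle and hold it level over the open box, about 15 mm above the rim without touching it, its corner holes lined up (either way round) so that each threaded hole lies wholly within its cover hole, seen from above. Finish while still holding it there, so that the screws can be started, and leave the other things on the bench where they are.

Things in the scene. Friction and masses are not known exactly. Their poses are not given: they have to be found in the camera images.
- jig: plywood board 230 x 230 x 18 mm fixed flat on the bench, carrying a grey open-topped switch box and a steel barrel bolt. Origin: centre of the board's underside; z up. The box is centred 50 mm to +x of it; the bolt lies beside the box's long -x wall, its line along jig y at jig x = -55 mm (45 mm outside the wall), in two dark guides at jig y = -80 and +30 mm (tops 45 mm above the bench).
- bolt (a joint): travel of the barrel bolt along jig +y, in m: 0 is fully drawn back, 0.045 is fully home through the keeper (hard stop). It starts drawn back or nearly so (0 to 0.015). It moves against about 3 N of friction and stays where it is left.
- bolt_knob (a point): point on the axis of the bolt's upright round steel knob (14 mm across, standing above the rod between the guides, top 80 mm above the bench), 12 mm below its top, that is 68 mm above the bench; it moves with the bolt. Free space all round above the guides, 38 mm to the box wall.
- keeper (a point): centre of the keeper's hole, on the bolt line: a grey lug 8 mm thick standing out from the box wall at jig y = +60 mm, top 48 mm above the bench. The hole is 32 mm above the bench, as is the axis of the bolt's rod.
- box_top (a point): centre of the open top of the box, at rim height (78 mm above the bench); axes as the jig's: x across the box (120 mm outside), y along it (170 mm), z up.
- thread_a (a point): threaded hole (7 mm dark bore in a brass insert) in the box's corner at (-46, -71) mm from box_top, level with the rim. The four holes lie at (+-46, +-71) mm.
- thread_b (a point): threaded hole in the corner at the other end of the diagonal, at (+46, +71) mm from box_top, level with the rim.
- cover: loose aluminium plate, 120 (x) x 170 (y) x 4 mm, about 0.3 kg, lying flat on the bench, the same after a half turn. A 16 mm hole at each corner at (+-46, +-71) mm. Origin: centre of the underside, z up. A black bar handle on top, along the plate's y over its centre, 112 mm long, on 12 mm posts at y = +-50 mm.
- cover_bar (a point): centre of the handle bar, 40 mm above the plate's underside over its centre: grip it here across its 12 mm width (along the plate's x). The bar is 16 mm high, with 28 mm of free height under it.
- cover_hole_a (a point): centre of the cover's corner hole at (-46, -71) mm, on the underside.
- cover_hole_b (a point): centre of the hole at the other end of the diagonal, at (+46, +71) mm, on the underside.
- tape_measure: a yellow tape measure, about 66 x 36 x 62 mm; not part of the job, to be left where it is. Origin: centre of its underside.
- calculator: a black pocket calculator, 130 x 75 x 16 mm; not part of the job, to be left where it is. Origin: centre of its underside.
- screw_cup: an open steel cup, 70 mm across the rim and 60 mm tall; not part of the job, to be left where it is. Origin: centre of its underside.
- screwdriver: a screwdriver with a black handle, lying flat; not part of the job, to be left where it is. Origin: a point on the tool.
Things that resemble listed ones, but are neither listed nor needed, are in the scene too. Leave any blue look-alike of the cover alone.

How it is judged:
By the outcome, as a careful person would: the job done as asked, in the order asked, and still so for the second after the job is handed in, while the arm keeps its last pose, push and grip.
It also fails if it takes over 53 s, if anything falls off the work surface, if the arm or the gripper's body presses on something with over 40 N, if the wrist force passes 120 N, or if a joint passes its speed limit or range.

## Working session

There is one attempt and no reset: what is moved stays moved. The work goes in short steps, Python scripts to look and compute and a tool call to move; the robot and the scene stay as the last step left them, time stands still between calls to the robot, and variables do not carry over. Pictures are saved under pics/ and viewed, at most 10 in all, crops included, and the job is handed in when it is done.

Besides the shell and the picture viewer there is one more tool, called after "Request:" in YAML: its name, and indented under it one key for each argument. play_rows: Moves the arm, as the interface text tells. Its arguments: {"type":"object","properties":{"targets":{"type":"array"},"fingers":{"type":"number"},"newtons":{"type":"number"}},"required":["targets"]}

```bash
mkdir -p pics
python3 - <<'E'
from bench import *
import cv2,numpy as np
s=sense();print(s)
for n in("scene","top"):
    c=camera(n);np.savez(n+"0.npz",**c);cv2.imwrite(f"pics/{n}0.png",c["frame"][:,:,::-1]);print(n,c["camera_matrix"],c["pose"])
E
```

```text
{'clock': 0.0, 'qpos': array([-1.059793  ,  0.50184918, -0.4267755 ,  1.55145517,  0.22079434,
        1.13829002, -0.21032185]), 'qd': array([ 1.04841482e-04, -9.69705242e-05, -1.15058567e-03, -1.11047327e-03,
        7.75714151e-04,  1.15150152e-04,  1.02491998e-04]), 'joint_efforts': array([-1.30279703e-03, -5.69489443e+01, -5.81683114e+00, -2.80954081e+01,
        1.05367045e-02,  1.13839237e-02, -4.35755538e-06]), 'position': array([0.1593084 , 0.62945937, 0.23025497]), 'orientation': array([ 1.23575962e-01,  9.92334638e-01, -9.61857964e-04, -1.52857745e-04]), 'force': array([ 0.37781105, -0.11830909, -0.44358079]), 'wrist_torque': array([ 0.05452399, -0.02455753, -0.01807542]), 'gripper_force': 0.0, 'opening': 0.08547474907600737}
scene [[442.31851049   0.         315.21307296]
 [  0.         442.31851049 197.54899279]
 [  0.           0.           1.        ]] [[-0.02141053  0.7293616  -0.68379328  1.78669805]
 [ 0.9997247   0.0090528  -0.0216467   0.09052427]
 [-0.00959802 -0.6840685  -0.72935463  1.40304611]
 [ 0.          0.          0.          1.        ]]
top [[409.98801694   0.         323.8177255 ]
 [  0.         409.98801694 197.26353329]
 [  0.           0.           1.        ]] [[ 0.00420345 -0.99208688  0.12548289  0.36137467]
 [-0.99987342 -0.00224413  0.01575148  0.04696662]
 [-0.01534523 -0.12553321 -0.99197073  1.38852624]
 [ 0.          0.          0.          1.        ]]
```

View pics/top0.png

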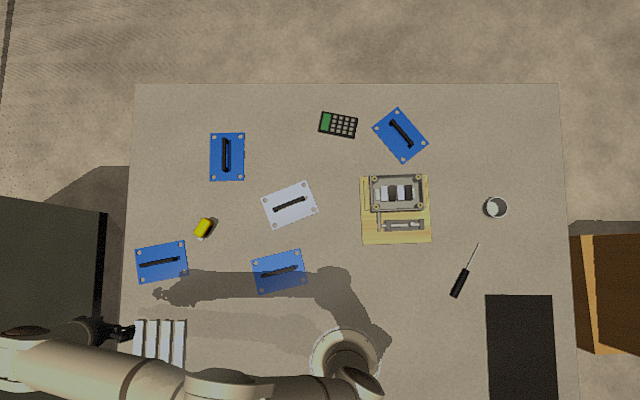

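View pics/scene0.png

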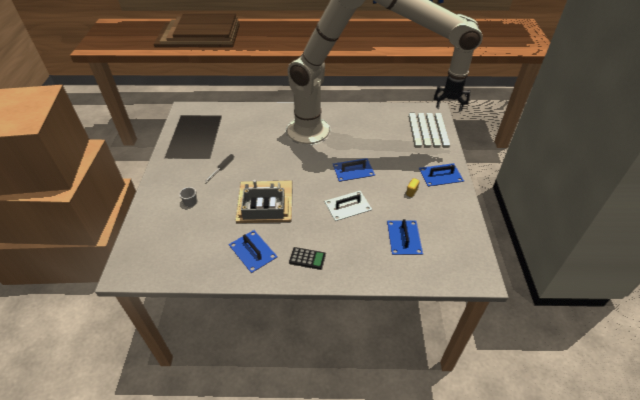

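The aluminium cover is the only unpainted plate, at top (290,204). The four plates at (227,156), (400,135), (162,262) and (279,271) are blue look-alikes. The jig is at (396,210), with its bolt on the robot side. I'll confirm both in one enlarged crop.

Run:
```python
import cv2,numpy as np
a=np.load("top0.npz")["frame"][165:255,250:445,::-1]
b=np.load("scene0.npz")["frame"][170:230,225:380,::-1]
a=cv2.resize(a,None,fx=4,fy=4,interpolation=cv2.INTER_CUBIC)
b=cv2.resize(b,(780,240*780//620//1),interpolation=cv2.INTER_CUBIC)[:240]
cv2.imwrite("pics/crop.png",np.vstack([a,b[:, :780]]))
```

```text
(no output)
```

View pics/crop.png

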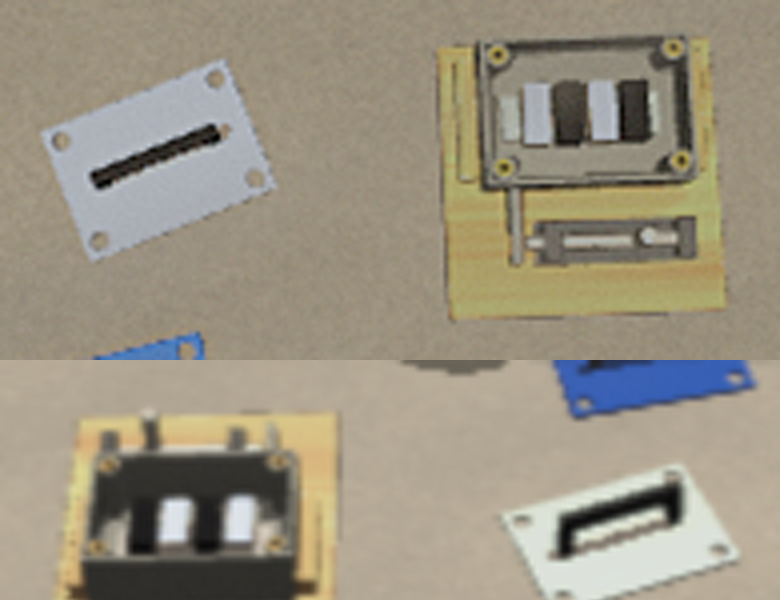

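The crop confirms the bare aluminium cover with a black handle. It also shows the box with four brass inserts at crop (498,55), (674,48), (681,160) and (504,167), the knob at (648,235) near the right guide, and the keeper at (516,240). Now I'll measure.

```bash
cat > h.py <<'E'
import cv2,numpy as np
def ray(c,uv,z):
    uv=np.atleast_2d(np.asarray(uv,float));K=c["camera_matrix"];P=c["pose"]
    d=np.c_[(uv-[K[0,2],K[1,2]])/[K[0,0],K[1,1]],np.ones(len(uv))]@P[:3,:3].T
    return P[:3,3]+d*((z-P[2,3])/d[:,2])[:,None]
def proj(c,X):
    P=c["pose"];K=c["camera_matrix"];q=(np.atleast_2d(X)-P[:3,3])@P[:3,:3];q=q@K.T;return q[:,:2]/q[:,2:]
def blobs(m,lo,hi):
    n,l,s,ce=cv2.connectedComponentsWithStats(m.astype(np.uint8),connectivity=8)
    return [(ce[i],s[i,4]) for i in range(1,n) if lo<=s[i,4]<=hi]
def fit(M,W):
    M=M-M.mean(0);w=W.mean(0);V=W-w
    a=np.arctan2((M[:,0]*V[:,1]-M[:,1]*V[:,0]).sum(),(M*V).sum())
    R=np.array([[np.cos(a),-np.sin(a)],[np.sin(a),np.cos(a)]]);return w,a,V-M@R.T
def wcent(c,uv,r,f):
    # weighted centroid of f(colour) around uv
    u,v=np.round(uv).astype(int);I=c["frame"][v-r:v+r+1,u-r:u+r+1].astype(float);w=f(I)
    yy,xx=np.mgrid[v-r:v+r+1,u-r:u+r+1];return np.array([(w*xx).sum(),(w*yy).sum()])/w.sum()
brass=lambda I:np.clip((I[...,0]-I[...,2])-25,0,None)
HOL=np.array([[-46,-71],[-46,71],[46,71],[46,-71]])/1e3
E
python3 - <<'E'
from h import *
T=dict(np.load("top0.npz"));S=dict(np.load("scene0.npz"))
cr=lambda p:np.array(p)/4+[250-.375,165-.375]
# threads: image up=+x, left=+y ; order as HOL
th=cr([[681,160],[504,167],[498,55],[674,48]])
t2=np.array([wcent(T,p,4,brass) for p in th]);W=ray(T,t2,.078)
c,a,r=fit(HOL,W[:,:2]);print("box top",c,np.degrees(a),r*1e3)
print(np.linalg.norm(W-np.roll(W,1,0),axis=1))
# scene: brass refine around predicted
X=np.c_[W[:,:2],np.full(4,.078)];p=proj(S,X);p2=np.array([wcent(S,q,4,brass) for q in p]);print(p,p2)
W2=ray(S,p2,.078);c2,a2,r2=fit(HOL,W2[:,:2]);print("box scene",c2,np.degrees(a2),r2*1e3)
# cover top
co=cr([[255,178],[98,241],[60,140],[215,78]])
I=T["frame"].astype(int)
def dark(I): g=I.mean(-1);return np.clip(np.percentile(g,75)-12-g,0,None)
h2=np.array([wcent(T,p,3,dark) for p in co]);W=ray(T,h2,.003)
c3,a3,r3=fit(HOL,W[:,:2]);print("cover top",c3,np.degrees(a3),r3*1e3)
p=proj(S,np.c_[W[:,:2],np.full(4,.003)]);h3=np.array([wcent(S,q,3,dark) for q in p])
W=ray(S,h3,.003);c4,a4,r4=fit(HOL,W[:,:2]);print("cover scene",c4,np.degrees(a4),r4*1e3)
# plate outline
m=(I.min(-1)>150);m[:, :255]=0;m[:,325:]=0;m[:175]=0;m[232:]=0
n,_,st,ce=cv2.connectedComponentsWithStats(m.astype(np.uint8));i=1+st[1:,4].argmax();print(st[i],ce[i])
cn=max(cv2.findContours(m.astype(np.uint8),0,2)[0],key=cv2.contourArea);R=cv2.minAreaRect(cn);B=ray(T,cv2.boxPoints(R),.004);print(B.mean(0),np.linalg.norm(B-np.roll(B,1,0),axis=1))
# bar
m=(I.max(-1)<70);m[:, :268]=0;m[:,308:]=0;m[:190]=0;m[217:]=0
for b in blobs(m,15,500):print("bar",b,ray(T,b[0],.048))
# knob
kn=cr([648,235]);print("knob",kn,ray(T,kn,.08))
d=T["depth"];u,v=np.round(kn).astype(int)
yy,xx=np.mgrid[v-5:v+6,u-5:u+6];q=np.c_[xx.ravel(),yy.ravel()]
K=T["camera_matrix"];Z=d[yy,xx].ravel();pt=np.c_[(q-[K[0,2],K[1,2]])/K[0,0]*Z[:,None],Z]@T["pose"][:3,:3].T+T["pose"][:3,3]
k=(pt[:,2]>.068);print(pt[k].round(4),pt[k].mean(0))
for n,cc,aa in(("top",c,a),("sc",c2,a2)):
    R=np.array([[np.cos(aa),-np.sin(aa)],[np.sin(aa),np.cos(aa)]]);print(n,"knob in jig",(pt[k].mean(0)[:2]-cc)@R*1e3+[50,0])
E
```

```text
box top [ 0.54684573 -0.16776315] 2.472659183316773 [[ 0.27334863 -1.06035277]
 [ 0.25183038  0.54366849]
 [ 0.04423334  0.69253348]
 [-0.56941235 -0.1758492 ]]
[0.09120082 0.14360346 0.09179915 0.14284258]
[[245.42023815 189.90706713]
 [279.75561164 189.15074831]
 [279.04333433 205.4038346 ]
 [243.7035085  206.08173619]] [[242.98797354 188.9555021 ]
 [281.38637943 187.20083391]
 [279.20761246 206.13148789]
 [241.37938363 205.88097768]]
box scene [ 0.54335484 -0.17114921] 2.0948242697045343 [[-1.18363208 -8.89875719]
 [-8.22757744  9.5976951 ]
 [ 7.00554942  5.33386738]
 [ 2.4056601  -6.03280529]]
cover top [0.51188295 0.18851302] 22.223812144658293 [[-0.54291645 -0.40898508]
 [ 0.10530031  0.22906466]
 [-0.26852623  0.17221018]
 [ 0.70614237  0.00771024]]
cover scene [0.51737145 0.18798132] 21.43881081981406 [[-9.68001385 -3.3578467 ]
 [ 7.68821265 -3.85313099]
 [-3.75610004  4.44662835]
 [ 5.74790124  2.76434934]]
[ 260  180   59   50 1481] [289.00607698 204.65361242]
[0.51174287 0.18654055 0.004     ] [0.12090071 0.17231733 0.12137667 0.17050391]
bar (array([288.36885246, 203.36885246]), np.int32(122)) [[0.51041194 0.18496172 0.048     ]]
knob [411.625 223.375] [[ 0.44380381 -0.21197908  0.08      ]]
[[ 0.4486 -0.2082  0.0733]
 [ 0.448  -0.2096  0.0823]
 [ 0.4482 -0.2132  0.0801]
 [ 0.445  -0.207   0.0795]
 [ 0.4448 -0.2095  0.0825]
 [ 0.445  -0.2133  0.0797]
 [ 0.445  -0.2163  0.0805]
 [ 0.4417 -0.2064  0.0818]
 [ 0.4415 -0.2091  0.0843]
 [ 0.4421 -0.2139  0.0759]
 [ 0.442  -0.2168  0.0776]
 [ 0.4387 -0.2071  0.0778]
 [ 0.4387 -0.2102  0.0783]
 [ 0.4385 -0.2126  0.0822]
 [ 0.4385 -0.2158  0.0819]] [ 0.44309775 -0.21127947  0.07984114]
top knob in jig [-55.52879168 -38.99984037]
sc knob in jig [-51.65699402 -36.43870363]
```

```bash
cat >> h.py <<'E'
from scipy.spatial.transform import Rotation as Ro
def rel(p0,q0,p,yaw):
    """shares for moving to p with tool down, tool y at world angle yaw (deg)"""
    t=np.radians(yaw);y=np.array([np.cos(t),np.sin(t),0]);z=np.array([0,0,-1.]);Rt=np.c_[np.cross(y,z),y,z]
    R0=Ro.from_quat(q0);return (R0.inv().apply(np.array(p)-p0)/.5).round(4),(R0.inv()*Ro.from_matrix(Rt)).as_rotvec(degrees=True).round(2)/60
BC=np.array([.54685,-.16776]);BA=np.radians(2.47)
def jig(x,y):
    R=np.array([[np.cos(BA),-np.sin(BA)],[np.sin(BA),np.cos(BA)]]);return BC+R@(np.array([x-50,y])/1e3)
E
python3 - <<'E'
from h import *
from bench import *
s=sense();print(jig(-55,-78))
print(rel(s["position"],s["orientation"],[.5,.15,.23],25))
print(rel(s["position"],s["orientation"],[.5,.15,.23],22.2))
E
```

```text
[ 0.44530906 -0.25021264]
(array([-0.8957, -0.7627,  0.002 ]), array([-1.50000000e-03,  6.66666667e-04,  8.46833333e-01]))
(array([-0.8957, -0.7627,  0.002 ]), array([-1.50000000e-03,  8.33333333e-04,  8.93500000e-01]))
```

Request:
play_rows:
  targets:
    - [[-0.896,-0.763,0],[0,0,0.847]]
    - [[-0.896,-0.763,0],[0,0,0.847]]
    - [[-0.896,-0.763,0],[0,0,0.847]]
    - [[-0.896,-0.763,0],[0,0,0.847]]
    - [[-0.896,-0.763,0],[0,0,0.847]]
    - [[-0.896,-0.763,0],[0,0,0.847]]
    - [[-0.896,-0.763,0],[0,0,0.847]]
    - [[-0.896,-0.763,0],[0,0,0.847]]
    - [[-0.896,-0.763,0],[0,0,0.847]]
    - [[-0.896,-0.763,0],[0,0,0.847]]
    - [[-0.896,-0.763,0],[0,0,0.847]]
    - [[-0.896,-0.763,0],[0,0,0.847]]
    - [[-0.896,-0.763,0],[0,0,0.847]]
  fingers: 1
  newtons: 40

```text
clock: 1.72
position: [0.4992, 0.1521, 0.2312]
orientation: [0.536, 0.844, 0.0, -0.0]
force: [-1.4, -0.3, 0.3]
opening: 0.0
gripper_force: 0.0
```

Run:
```python
from h import *
from bench import *
s=sense();print(s["clock"],s["position"],s["opening"],s["qpos"].round(2),s["force"])
x,y=jig(-55,-78);print(rel(s["position"],s["orientation"],[x,y,.15],2.5))
```

```text
1.725 [0.49921238 0.15214178 0.23116059] 2.4643075781538574e-05 [-0.34  0.24 -0.    1.88  0.    1.02  0.09] [-1.40044241 -0.3104915   0.3182934 ]
(array([-0.6827, -0.4395,  0.162 ]), array([-0.0005, -0.0005,  0.3775]))
```

Request:
play_rows:
  targets:
    - [[-0.683,-0.44,0.162],[0,0,0.377]]
    - [[-0.683,-0.44,0.162],[0,0,0.377]]
    - [[-0.683,-0.44,0.162],[0,0,0.377]]
    - [[-0.683,-0.44,0.162],[0,0,0.377]]
    - [[-0.683,-0.44,0.162],[0,0,0.377]]
    - [[-0.683,-0.44,0.162],[0,0,0.377]]
    - [[-0.683,-0.44,0.162],[0,0,0.377]]
    - [[-0.683,-0.44,0.162],[0,0,0.377]]
    - [[-0.683,-0.44,0.162],[0,0,0.377]]
    - [[-0.683,-0.44,0.162],[0,0,0.377]]
    - [[-0.683,-0.44,0.25],[0,0,0.377]]
    - [[-0.683,-0.44,0.346],[0,0,0.377]]
    - [[-0.683,-0.44,0.346],[0,0,0.377]]
    - [[-0.683,-0.44,0.346],[0,0,0.377]]

```text
clock: 3.48
position: [0.446, -0.2518, 0.0596]
orientation: [0.692, 0.722, 0.0, 0.001]
force: [0.3, -1.0, 0.1]
opening: 0.0001
gripper_force: 0.0
```

Run:
```python
from h import *
from bench import *
s=sense();print(s["clock"],s["position"],s["force"])
for yy in(-57,-30):
  x,y=jig(-55,yy);print(yy,x,y,rel(s["position"],s["orientation"],[x,y,.058],2.5))
```

```text
3.475 [ 0.44602279 -0.2518298   0.0595737 ] [ 0.25077555 -0.99900467  0.11515203]
-57 0.44440404102852826 -0.22923215215376427 (array([ 0.0453, -0.0013,  0.0031]), array([ 0.00116667,  0.0005    , -0.00116667]))
-30 0.4432404414419494 -0.20225723721410016 (array([ 0.0993, -0.0014,  0.0031]), array([ 0.00116667,  0.0005    , -0.00116667]))
```

Request:
play_rows:
  targets:
    - [[0.03,-0.001,0.003],[0,0,0]]
    - [[0.04,-0.001,0.003],[0,0,0]]
    - [[0.05,-0.001,0.003],[0,0,0]]
    - [[0.06,-0.001,0.003],[0,0,0]]
    - [[0.07,-0.001,0.003],[0,0,0]]
    - [[0.08,-0.001,0.003],[0,0,0]]
    - [[0.09,-0.001,0.003],[0,0,0]]
    - [[0.096,-0.001,0.003],[0,0,0]]
    - [[0.1,-0.001,0.003],[0,0,0]]

```text
clock: 4.6
position: [0.4425, -0.2018, 0.0567]
orientation: [0.692, 0.722, 0.0, 0.0]
force: [2.1, -3.8, 1.2]
opening: -0.0
gripper_force: 1.6
```

Request:
play_rows:
  targets:
    - [[0.004,0,0],[0,0,0]]
    - [[0.008,0,0],[0,0,0]]
    - [[0.01,0,0],[0,0,0]]
    - [[0.01,0,0],[0,0,0]]

```text
clock: 5.1
position: [0.442, -0.1969, 0.0567]
orientation: [0.692, 0.722, -0.0, -0.0]
force: [1.8, -2.6, 0.0]
opening: -0.0
gripper_force: 1.2
```

Request:
play_rows:
  targets:
    - [[0.004,0,0],[0,0,0]]
    - [[0.008,0,0],[0,0,0]]
    - [[0.008,0,0],[0,0,0]]

```text
clock: 5.48
position: [0.4418, -0.1927, 0.0567]
orientation: [0.692, 0.722, -0.0, -0.0]
force: [1.7, -2.2, 1.2]
opening: 0.0001
gripper_force: 1.1
```

Request:
play_rows:
  targets:
    - [[0.004,0,0],[0,0,0]]
    - [[0.008,0,0],[0,0,0]]
    - [[0.008,0,0],[0,0,0]]

```text
clock: 5.85
position: [0.4417, -0.1917, 0.0568]
orientation: [0.693, 0.721, -0.001, 0.001]
force: [1.5, -10.3, -2.3]
opening: 0.0001
gripper_force: 4.7
```

Request:
play_rows:
  targets:
    - [[0.004,0,0],[0,0,0]]
    - [[0.006,0,0],[0,0,0]]
    - [[0.006,0,0],[0,0,0]]

```text
clock: 6.22
position: [0.4418, -0.1915, 0.0569]
orientation: [0.694, 0.72, -0.002, 0.003]
force: [2.3, -16.9, -6.8]
opening: -0.0
gripper_force: 8.1
```

Run:
```python
from h import *
from bench import *
s=sense();print(s["position"],s["force"])
R=np.array([[np.cos(BA),-np.sin(BA)],[np.sin(BA),np.cos(BA)]]);print((s["position"][:2]-BC)@R*1e3+[50,0])
```

```text
[ 0.44175361 -0.19149079  0.05691046] [  2.30218489 -16.87122561  -6.76345877]
[-56.02145182 -19.17947542]
```

Request:
play_rows:
  targets:
    - [[-0.03,0,0],[0,0,0]]
    - [[-0.06,0,0],[0,0,0]]
    - [[-0.06,0,-0.1],[0,0,0]]
    - [[-0.06,0,-0.2],[0,0,0]]
    - [[-0.06,0,-0.3],[0,0,0]]
    - [[-0.06,0,-0.3],[0,0,0]]
    - [[-0.06,0,-0.3],[0,0,0]]

```text
clock: 7.1
position: [0.4424, -0.2156, 0.2063]
orientation: [0.692, 0.722, 0.0, -0.001]
force: [0.3, 1.4, 0.4]
opening: -0.0001
gripper_force: 0.0
```

Run:
```python
from h import *
from bench import *
s=sense();print(s["clock"],s["position"],s["force"])
print(rel(s["position"],s["orientation"],[.5118,.1877,.12],22.2))
```

```text
7.1 [ 0.44244816 -0.21555515  0.20634029] [0.28891455 1.39682808 0.4173278 ]
(array([0.7998, 0.1724, 0.1734]), array([-0.00066667, -0.00116667, -0.33016667]))
```

Request:
play_rows:
  targets:
    - [[0.8,0.172,0],[0,0,-0.33]]
    - [[0.8,0.172,0],[0,0,-0.33]]
    - [[0.8,0.172,0],[0,0,-0.33]]
    - [[0.8,0.172,0],[0,0,-0.33]]
    - [[0.8,0.172,0.173],[0,0,-0.33]]
    - [[0.8,0.172,0.173],[0,0,-0.33]]
    - [[0.8,0.172,0.173],[0,0,-0.33]]
    - [[0.8,0.172,0.173],[0,0,-0.33]]
    - [[0.8,0.172,0.173],[0,0,-0.33]]
    - [[0.8,0.172,0.173],[0,0,-0.33]]
    - [[0.8,0.172,0.173],[0,0,-0.33]]
  fingers: 0

```text
clock: 8.48
position: [0.5129, 0.1858, 0.1209]
orientation: [0.559, 0.829, 0.0, 0.0]
force: [-0.3, -0.4, 0.2]
opening: 0.0854
gripper_force: 0.0
```

Run:
```python
from h import *
from bench import *
s=sense();print(s["clock"],s["position"],s["opening"])
print(rel(s["position"],s["orientation"],[.5118,.1877,.021],22.2))
c=camera("top");np.savez("top1.npz",**c)
a=c["frame"][165:255,250:445,::-1]
cv2.imwrite("pics/crop1.png",cv2.resize(a,None,fx=4,fy=4,interpolation=cv2.INTER_CUBIC))
```

```text
8.475 [0.51286674 0.18578352 0.12087255] 0.08537970379821806
(array([ 0.0044, -0.0007,  0.1997]), array([ 0.00083333,  0.00033333, -0.00283333]))
```

View pics/crop1.png

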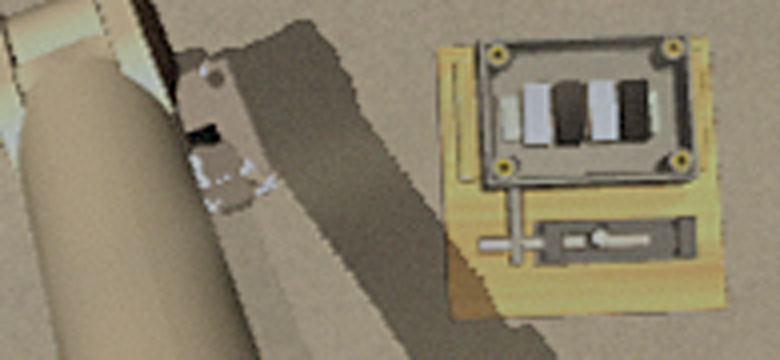

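The bolt rod now passes well through the keeper at crop (516,243). The knob has moved from (648,235) to (599,237), about 38 mm, and stopped hard, so the bolt is home. Next I'll grasp the cover.

Request:
play_rows:
  targets:
    - [[0.004,-0.001,0.05],[0,0,-0.003]]
    - [[0.004,-0.001,0.1],[0,0,-0.003]]
    - [[0.004,-0.001,0.15],[0,0,-0.003]]
    - [[0.004,-0.001,0.18],[0,0,-0.003]]
    - [[0.004,-0.001,0.2],[0,0,-0.003]]
    - [[0.004,-0.001,0.2],[0,0,-0.003]]
    - [[0.004,-0.001,0.2],[0,0,-0.003]]

```text
clock: 9.4
position: [0.5118, 0.189, 0.021]
orientation: [0.557, 0.831, 0.001, 0.0]
force: [0.3, -0.8, 0.5]
opening: 0.0852
gripper_force: 0.0
```

Request:
play_rows:
  targets:
    - [[0,0,0],[0,0,0]]
    - [[0,0,0],[0,0,0]]
    - [[0,0,0],[0,0,0]]
    - [[0,0,0],[0,0,0]]
    - [[0,0,0],[0,0,0]]
    - [[0,0,0],[0,0,0]]
    - [[0,0,0],[0,0,0]]
    - [[0,0,0],[0,0,0]]
  fingers: 1
  newtons: 80

```text
clock: 10.4
position: [0.5116, 0.189, 0.0207]
orientation: [0.557, 0.831, 0.0, 0.0]
force: [-1.0, 0.3, 5.3]
opening: 0.0108
gripper_force: 78.8
```

Run:
```python
from h import *
from bench import *
s=sense();print(s["clock"],s["position"],s["opening"],s["force"],s["gripper_force"])
x,y=BC
print(rel(s["position"],s["orientation"],[x,y,.021+.093+.08],2.47))
```

```text
10.4 [0.51162707 0.18900449 0.02068555] 0.010849140293591327 [-1.03779782  0.33613401  5.28600522] 78.7574851512909
(array([-0.6867, -0.2058, -0.3468]), array([ 8.33333333e-04, -1.66666667e-04,  3.31166667e-01]))
```

Request:
play_rows:
  targets:
    - [[0,0,-0.06],[0,0,0]]
    - [[0,0,-0.15],[0,0,0]]
    - [[0,0,-0.25],[0,0,0]]
    - [[0,0,-0.347],[0,0,0]]
    - [[0,0,-0.347],[0,0,0]]
    - [[0,0,-0.347],[0,0,0]]

```text
clock: 11.15
position: [0.51, 0.1883, 0.1924]
orientation: [0.557, 0.831, -0.001, -0.001]
force: [-0.6, 0.1, -2.5]
opening: 0.0104
gripper_force: 78.7
```

Request:
play_rows:
  targets:
    - [[-0.06,-0.018,0],[0,0,0.03]]
    - [[-0.13,-0.039,0],[0,0,0.065]]
    - [[-0.2,-0.06,0],[0,0,0.1]]
    - [[-0.27,-0.081,0],[0,0,0.135]]
    - [[-0.34,-0.102,0],[0,0,0.17]]
    - [[-0.41,-0.123,0],[0,0,0.2]]
    - [[-0.48,-0.144,0],[0,0,0.235]]
    - [[-0.55,-0.165,0],[0,0,0.27]]
    - [[-0.61,-0.183,0],[0,0,0.3]]
    - [[-0.65,-0.195,0],[0,0,0.32]]
    - [[-0.675,-0.202,0],[0,0,0.331]]
    - [[-0.687,-0.206,0],[0,0,0.331]]
    - [[-0.687,-0.206,0],[0,0,0.331]]
    - [[-0.687,-0.206,0],[0,0,0.331]]
    - [[-0.687,-0.206,0],[0,0,0.331]]

```text
clock: 13.02
position: [0.5467, -0.1671, 0.1939]
orientation: [0.691, 0.723, 0.0, -0.0]
force: [0.5, 0.5, -2.5]
opening: 0.0104
gripper_force: 78.5
```

Run:
```python
from h import *
from bench import *
s=sense();print(s["clock"],s["position"],s["opening"],s["force"],s["wrist_torque"],s["gripper_force"])
print(rel(s["position"],s["orientation"],[*BC,.021+.093],2.47))
o=[]
for n in("scene","top"):
    c=camera(n);np.savez(n+"2.npz",**c)
    u,v=proj(c,[*BC,.17])[0].astype(int);print(n,u,v)
    o.append(cv2.resize(c["frame"][v-36:v+36,u-48:u+48,::-1],None,fx=4,fy=4,interpolation=cv2.INTER_CUBIC))
cv2.imwrite("pics/c2.png",np.hstack(o))
```

```text
13.025 [ 0.54669387 -0.16710806  0.19389874] 0.010425775242066261 [ 0.46688272  0.54745472 -2.54475541] [-0.00194041  0.00312793  0.00830252] 78.51186275482178
(array([-0.0014,  0.0002,  0.1598]), array([ 0.00016667, -0.00033333,  0.00166667]))
scene 259 181
top 401 187
```

View pics/c2.png

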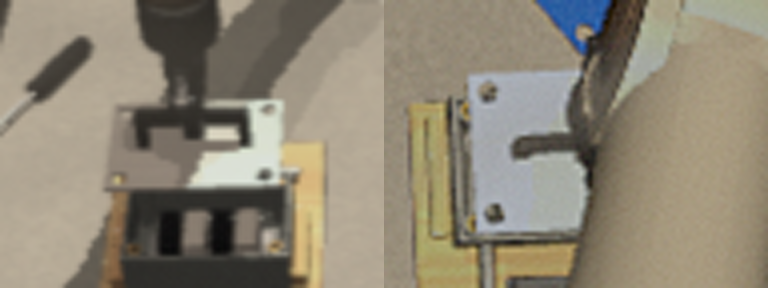

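Request:
play_rows:
  targets:
    - [[0,0,0.04],[0,0,0.002]]
    - [[0,0,0.08],[0,0,0.002]]
    - [[0,0,0.12],[0,0,0.002]]
    - [[0,0,0.145],[0,0,0.002]]
    - [[0,0,0.16],[0,0,0.002]]
    - [[0,0,0.16],[0,0,0.002]]
    - [[0,0,0.16],[0,0,0.002]]
    - [[0,0,0.16],[0,0,0.002]]

```text
clock: 14.12
position: [0.547, -0.1683, 0.1145]
orientation: [0.692, 0.721, 0.0, 0.001]
force: [-0.0, 1.0, -1.3]
opening: 0.0108
gripper_force: 78.4
```

Run:
```python
from h import *
from bench import *
s=sense();print(s["clock"],s["position"],s["opening"],s["force"],s["wrist_torque"],s["gripper_force"])
o=[]
for n in("scene","top"):
    c=camera(n);np.savez(n+"3.npz",**c)
    u,v=proj(c,[*BC,.095])[0].astype(int);print(n,u,v)
    o.append(cv2.resize(c["frame"][v-36:v+36,u-48:u+48,::-1],None,fx=4,fy=4,interpolation=cv2.INTER_CUBIC))
    R=np.array([[np.cos(BA),-np.sin(BA)],[np.sin(BA),np.cos(BA)]])
    X=np.c_[BC+HOL@R.T,np.full(4,.097)];print(((proj(c,X)-[u-48,v-36])*4+1.5).round(),"thr",((proj(c,X-[0,0,.019])-[u-48,v-36])*4+1.5).round())
cv2.imwrite("pics/c3.png",np.hstack(o))
```

```text
14.125 [ 0.54702017 -0.16827295  0.11447051] 0.010759776002342878 [-0.03717368  1.02613922 -1.27624484] [ 0.04800046 -0.05336551  0.01800319] 78.43665719032288
scene 261 194
[[130. 116.]
 [267. 113.]
 [264. 178.]
 [122. 182.]] thr [[132. 129.]
 [268. 126.]
 [265. 191.]
 [124. 194.]]
top 397 190
[[291. 202.]
 [111. 209.]
 [105.  94.]
 [283.  87.]] thr [[286. 204.]
 [108. 211.]
 [102.  98.]
 [278.  91.]]
```

View pics/c3.png

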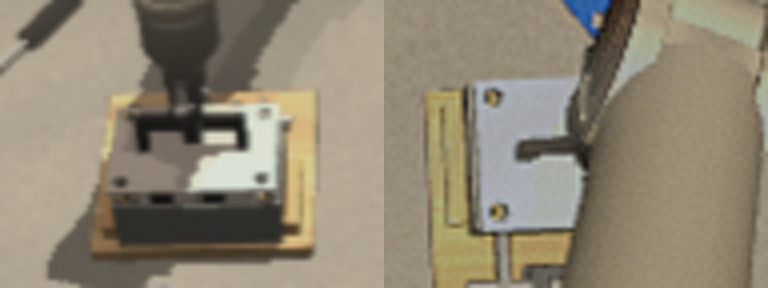

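```bash
cat > m.py <<'E'
from h import *
def meas(c,ztop=.0965):
    R=np.array([[np.cos(BA),-np.sin(BA)],[np.sin(BA),np.cos(BA)]]);H=HOL[1:3]
    X=np.c_[BC+H@R.T,np.full(2,ztop)];p=proj(c,X)
    # whole hole: anything not plate-coloured (blue falls in brass and dark alike)
    f=lambda I:np.clip(np.percentile(I[...,2],80)-15-I[...,2],0,60)
    for _ in range(2):p=np.array([wcent(c,q,4,f) for q in p])
    W=ray(c,p,ztop);e=(W-X)[:,:2]@R*1e3
    print("hole err in jig mm (y-,y+ ends: -x,+x corners)",e.round(2),e.mean(0).round(2))
    d=W[1]-W[0];print("spacing",np.linalg.norm(d)*1e3,"yaw err deg",np.degrees(np.arctan2(d[1],d[0])-BA).round(2))
    return p
E
python3 - <<'E'
from m import *
c=dict(np.load("top3.npz"));p=meas(c)
b=np.array([wcent(c,q,3,brass) for q in p]);print("brass-hole px",b-p)
# left/top/bottom edges of plate: depth band
d=c["depth"];K=c["camera_matrix"];yy,xx=np.mgrid[160:225,370:425]
Z=d[yy,xx].ravel();q=np.c_[xx.ravel(),yy.ravel()]
pt=np.c_[(q-[K[0,2],K[1,2]])/K[0,0]*Z[:,None],Z]@c["pose"][:3,:3].T+c["pose"][:3,3]
R=np.array([[np.cos(BA),-np.sin(BA)],[np.sin(BA),np.cos(BA)]])
J=(pt[:,:2]-BC)@R;k=(abs(J[:,0]-0)<.05)&(J[:,1]>.03)&(J[:,1]<.08)&(pt[:,2]>.085)&(pt[:,2]<.108)
A=np.c_[J[k],np.ones(k.sum())];s=np.linalg.lstsq(A,pt[k,2],rcond=None)[0];print("plane slope x,y, z0",s,k.sum(),"median z",np.median(pt[k,2]))
I=c["frame"][160:225,370:425].reshape(-1,3).astype(int)
w=((I.min(1)>150)&(I[:,2]>=I[:,0]-8)).reshape(65,55).astype(np.uint8)
cn=max(cv2.findContours(w,0,2)[0],key=cv2.contourArea)[:,0]+[370,160]
X=(ray(c,cn,.0965)[:,:2]-BC)@R*1e3
a=X[(abs(X[:,0])<40)&(X[:,1]>75)];print("left edge y",a[:,1].mean(), "want 85")
for sg in(1,-1):
    a=X[(X[:,1]>25)&(X[:,1]<75)&(sg*X[:,0]>50)];print("x edge",a[:,0].mean() if len(a) else None)
E
```

```text
hole err in jig mm (y-,y+ ends: -x,+x corners) [[-3.67  6.42]
 [ 0.74  0.48]] [-1.47  3.45]
spacing 96.59273547079918 yaw err deg -3.53
brass-hole px [[ 2.15309062 -0.56165877]
 [ 0.74829173  1.10401529]]
plane slope x,y, z0 [-0.00276392 -0.0047857   0.09665794] 426 median z 0.09658621243004628
left edge y 79.85408059291339 want 85
x edge None
x edge None
```

```bash
cat > m.py <<'E'
from h import *
R=np.array([[np.cos(BA),-np.sin(BA)],[np.sin(BA),np.cos(BA)]])
def up(c,x0,y0,w,h,k=8): return cv2.resize(c["frame"][y0:y0+h,x0:x0+w],None,fx=k,fy=k,interpolation=cv2.INTER_LINEAR).astype(float)
def meas(cs,ztop=.0966):
    c=dict(cs[0]);c["frame"]=np.mean([q["frame"].astype(float) for q in cs],0)
    X=np.c_[BC+HOL[1:3]@R.T,np.full(2,ztop)];p=proj(c,X)+[.6,.6]
    q=[]
    for u in p:
        for _ in range(4):   # non-plate pixels inside a 3.6 px disc (sub-sampled)
            x0,y0=np.round(u).astype(int)-6;I=up(c,x0,y0,13,13)
            yy,xx=np.mgrid[0:104,0:104];xx=(xx+.5)/8-.5+x0;yy=(yy+.5)/8-.5+y0
            D=np.hypot(xx-u[0],yy-u[1])<3.5;B=I[...,2];ref=np.percentile(B[D],90);w=(B<ref-.35*(ref-np.percentile(B[D],10)))&D
            u=np.array([xx[w].mean(),yy[w].mean()])
        b=wcent(c,u,2,brass);q.append(u);print("hole px",u,"area mm2",w.sum()/64*3.15**2,"brass px",b)
    W=ray(c,q,ztop);e=(W-X)[:,:2]@R*1e3
    print("hole err jig mm",e.round(2),e.mean(0).round(2));d=W[1]-W[0];print("spacing",np.linalg.norm(d)*1e3,"yaw err",np.degrees(np.arctan2(d[1],d[0])-BA))
    return np.array(q)
E
python3 - <<'E'
from m import *
from bench import *
s=sense();print(s["position"],s["force"])
cs=[camera("top") for _ in range(6)];q=meas(cs)
x0,y0=370,165
cv2.imwrite("pics/z.png",cv2.resize(np.mean([c["frame"].astype(float) for c in cs],0)[y0:y0+50,x0:x0+40,::-1],None,fx=11,fy=11,interpolation=cv2.INTER_NEAREST))
E
```

```text
[ 0.54685036 -0.1681406   0.11428312] [ 0.25697683  0.11860077 -1.88110246]
hole px [377.31483827 206.6965608 ] area mm2 198.9151171875 brass px [376.71119134 206.7313048 ]
hole px [375.8196885  178.01477636] area mm2 194.10890625 brass px [375.33333333 178.10280374]
hole err jig mm [[-2.83 -2.84]
 [-2.83 -3.17]] [-2.83 -3.01]
spacing 92.00033247028264 yaw err -0.20080081375841513[ WARN:0@8.071] global loadsave.cpp:1063 imwrite_ Unsupported depth image for selected encoder is fallbacked to CV_8U.
```

View pics/z.png

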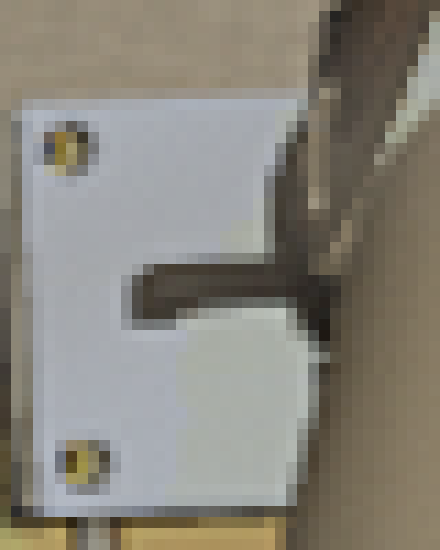

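Request:
play_rows:
  targets:
    - [[0.003,0.003,0],[0,0,-0.002]]
    - [[0.006,0.0056,0],[0,0,-0.003]]
    - [[0.006,0.0056,0],[0,0,-0.003]]
    - [[0.006,0.0056,0],[0,0,-0.003]]
    - [[0.006,0.0056,0],[0,0,-0.003]]
    - [[0.006,0.0056,0],[0,0,-0.003]]

```text
clock: 15.28
position: [0.5491, -0.165, 0.1138]
orientation: [0.691, 0.723, -0.0, -0.0]
force: [-0.5, 0.5, -2.2]
opening: 0.0105
gripper_force: 78.4
```

Run:
```python
from m import *
from bench import *
s=sense();print(s["clock"],s["position"],s["force"])
cs=[camera("top") for _ in range(6)];q=meas(cs)
sc=np.mean([camera("scene")["frame"].astype(float) for _ in range(6)],0);print(sense()["position"])
A=cv2.resize(np.mean([c["frame"].astype(float) for c in cs],0)[165:215,370:410,::-1],None,fx=8,fy=8,interpolation=cv2.INTER_NEAREST)
B=cv2.resize(sc[165:215,230:280,::-1],None,fx=8,fy=8,interpolation=cv2.INTER_NEAREST)
cv2.imwrite("pics/z2.png",np.hstack([A,B]).astype(np.uint8))
c=camera("top");K=c["camera_matrix"];d=np.mean([k["depth"] for k in cs],0)
yy,xx=np.mgrid[178:206,380:388];Z=d[yy,xx].ravel();u=np.c_[xx.ravel(),yy.ravel()]
pt=np.c_[(u-[K[0,2],K[1,2]])/K[0,0]*Z[:,None],Z]@c["pose"][:3,:3].T+c["pose"][:3,3];print("plate z",np.median(pt[:,2]))
```

```text
15.275 [ 0.54912593 -0.16501977  0.11376877] [-0.49623479  0.50041788 -2.23153257]
hole px [376.30741094 206.00715649] area mm2 182.79105468749998 brass px [376.30015083 206.09351433]
hole px [374.85909462 177.40028548] area mm2 190.07789062499998 brass px [374.66130558 177.46546831]
hole err jig mm [[-0.51  0.21]
 [-0.72 -0.22]] [-0.62 -0.  ]
spacing 91.7964383976133 yaw err -0.26899397702567224
[ 0.54918107 -0.1649669   0.11379369]
plate z 0.09617185925639549
```

View pics/z2.png

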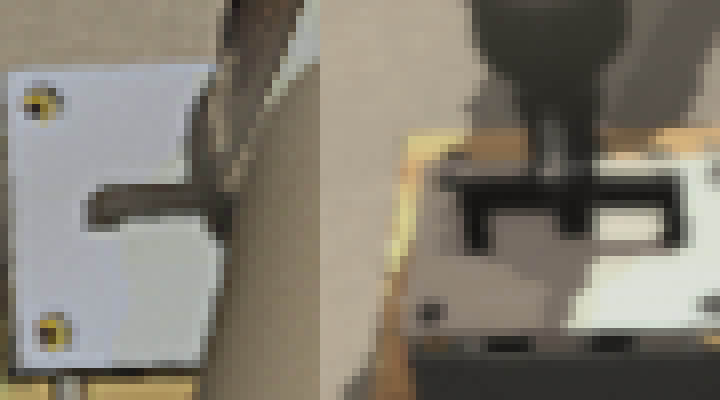

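The top view shows the brass threads inside the two visible cover holes, at z2 crop (42,104) and (52,332). The measured offset is about 0.6 mm against the 4.5 mm allowed, the plate is level and the gap is about 15 mm.

```bash
python3 -c "
from bench import *
print(sign_off())"
```

```text
the job is handed in; nothing more can be done
None
```

The bolt is fully home in the keeper, and I handed the job in with the cover held level about 15 mm above the rim; the two cover holes the camera could see were within about 0.8 mm of their threaded holes (4.5 mm allowed), while the arm hid the other two.

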